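# Put away the tin with the silver

## Robot

A 7-joint arm with a two-finger parallel gripper is mounted at the origin on the work surface. World frame = base frame: x ahead of the robot, y to its left, z up, the work surface at z = 0. Lengths are in m, angles in rad, forces in N, time in s.
With the tool pointing down it reaches from about 0.425 to 0.875 m from the base axis. Payload 8.4 kg.
Tool frame: the origin (TCP) lies at the very end of the fingers, on their centre line; the grasp point (between the pads) lies 19 mm behind it; z points along the fingers, y is the line along which they close (so a half turn about z gives the same grasp; the last joint's range is limited). The gripper opens to 85 mm and grips with 20 to 120 N. Pads are 22 mm wide; open, the fingers measure 114 mm over their backs; the gripper's body (76 mm by 85 mm) begins 54 mm behind the grasp point. The pads swing forward as they close: fully open they stand 13 mm farther back than shut.
Start: joints at [1.241, 0.333, 0.04, 1.465, -0.013, 1.343, -0.059], TCP at [0.149, -0.633, 0.231] pointing down, gripper open.
Joint ranges: [-2.58, 2.58], [-0.38, 2.09], [-1.3, 1.39], [0.25, 2.4], [-1.5, 4.64], [0.08, 2.09], [-2.65, 2.65]. Speed limits (rad/s): [2.22, 2.22, 2.79, 2.79, 3.14, 3.14, 3.14].

## Interface

Orientations are given as a rotation vector (axis times angle).
In Python, from plant import readout, cams, job gives the robot as it stands. The module is installed in compiled form; this text tells all that it offers.
- The arm moves only by the shell command python3 -m handwheel 'ROWS' [OPENING] [FORCE]. ROWS is JSON, a list of rows, each an object with "slide": the shift along the tool's x, y, z in m, a list of three; "dr": the turn, a rotation vector about the tool's x, y, z in rad, a list of three. In form: [{"slide": [x, y, z], "dr": [wx, wy, wz]}, ...]. A call has 1 to 8 rows; each row shifts and turns the commanded pose from where the row before left it, along the tool's axes as they then stand; what a row does not reach is not made up. A row lasts 1/10 s, in which the tool goes at most 50 mm and 8.59 degrees, less where a joint would pass 70% of its speed; a pose out of reach is approached as far as the arm can. A call is refused whole if a number of a shift passes 0.05 or a number of a turn 0.15, either way. A call with a gripper value outside its range is refused whole. OPENING is the opening in per cent of the stroke, from 0 (shut) to 100 (fully open), set as the call begins (- or left out, the last holds). The fingers move at their own pace and stop on an object; FORCE is the grip in N (left out, the last holds). Time passes only in rows, so rows that do not move let the fingers close. It gives the time, the measured TCP pose, the force, the opening and the grip force at its end, in the units of the state.
- readout.get_state(): the state, without advancing time (a new reading comes with each control period).
- cams.capture(name): name is "side" or "top" or "wrist"; returns (picture, depth): 384x512x3 uint8, blue, green, red; 384x512 float32, m along the optical axis (not along the pixel's ray), 0 where there is no reading.
- cams.camera_params(name): a dict with "K" (3x3 intrinsics, pixels), "extrinsics" (4x4, takes a point from camera to world coordinates). Camera axes: x right, y down, z forward; pixel columns grow to the right and rows downward; lengths in m; the calibration is good to about 2 mm. A picture is of the moment at which its call begins: read the wrist's pose just before it. camera_params takes no time and is no camera call; for the wrist camera it gives the pose at the moment of the call.
- job.job_done(): hands the job in; it is judged then, once.
The state is a dict: "time_s": time; "qpos": joint angles; "dq": joint speeds; "effort": joint torques, N m; "tcp_pos": TCP position; "eef_rot": TCP orientation; "wrist_force": force on the tool from outside, world axes, zero at the start; "moment": the same for the moment, N m; "finger_gap": finger opening in m; "finger_force": force on a finger pad.
Only numpy, scipy, OpenCV 4.12 (cv2) and the standard library are available. Lean on these libraries where they do the work, as an engineer would, in place of code of your own. Each camera call takes 0.05 s, during which the arm holds its last target. There are 200 camera calls.

## Task

One of the three identical closed tins on the bench holds a silver disc; the other two hold only cork. Find the heavy one by lifting, set it down flat, without dropping it, in the open bay of the wooden keeping box, then slide the box's shutter over it fully home to its end stop. The two light tins must be standing flat on the bench at the end; do not tip any tin over and leave the other tools and vessels where they are.

Things in the scene. Friction and masses are not known exactly. Their poses are not given: they have to be found in the camera images.
- tin_a: closed plain aluminium tin, 70 x 50 x 40 mm (x, y, z), one of three that look the same; origin at the centre of its underside, z up. Its lid does not come off. About 80 g with cork inside, 240 to 390 g with the silver inside
- tin_b: closed plain aluminium tin, 70 x 50 x 40 mm (x, y, z), one of three that look the same; origin at the centre of its underside, z up. Its lid does not come off. About 80 g with cork inside, 240 to 390 g with the silver inside
- tin_c: closed plain aluminium tin, 70 x 50 x 40 mm (x, y, z), one of three that look the same; origin at the centre of its underside, z up. Its lid does not come off. About 80 g with cork inside, 240 to 390 g with the silver inside
- box: dark wooden keeping box fixed to the bench, 150 x 290 x 64 mm (x, y, z); origin at the centre of its underside. Its -y half is an open-topped bay, 130 mm (x) by 130 mm (y) inside, walls 10 mm thick (64 mm high above the bench); its +y half is a solid deck 51 mm high on which the shutter is parked
- bay (a point): centre of the bay's floor, 6 mm above the bench, axes as the box; the bay is 130 x 130 mm, a tin stands in it with 7 mm to spare under the shutter
- shutter (a joint): travel of the shutter, 0 = fully open over the deck, 0.14 m = fully closed over the bay; grows as the shutter moves along the box's -y; starts at 0 to 0.015. Slides with about 2 N of friction and stays where it is left
- shutter_grip (a point): centre of the top of the shutter's grip, axes as the box. The shutter is a pale wooden plate 128 x 134 x 7 mm whose top is 60 mm above the bench; the grip block stands on its middle, 44 mm (x) by 18 mm (y), 26 mm high, so its top is 86 mm above the bench
- flux_jar: small closed jar, 36 mm across, 50 mm high, origin at its underside: leave alone
- hammer: hammer lying at the back of the bench: leave alone
- graver_1: graver with a wooden handle, about 120 mm long, 22 mm high, lying at the back: leave alone
- graver_2: graver like the other, lying near the robot: leave alone
- bench_block: dark steel block 60 x 60 x 20 mm: leave alone
- pickle_bowl: white ceramic bowl, 90 mm across, 50 mm high: leave alone
Not all that is in view belongs to the job. What is shaped like the tin_a but blue, purple or turquoise is not meant.

How it is judged:
On the way, in this order (a step that is already met when the one before it is completed fails the run):
1. the heavy tin stands flat in the bay, released (((x of tin_a in the frame of bay between -0.06 and 0.06 m and y of tin_a in the frame of bay between -0.06 and 0.06 m and z of tin_a in the frame of bay between -0.005 and 0.01 m and angle between tin_a's own z axis and vertical below 0.1 rad and linear speed of tin_a below 0.02 m/s and contact force between tin_a and box above 1.6 N and contact force between tin_a and the fingers below 0.05 N) or (x of tin_b in the frame of bay between -0.06 and 0.06 m and y of tin_b in the frame of bay between -0.06 and 0.06 m and z of tin_b in the frame of bay between -0.005 and 0.01 m and angle between tin_b's own z axis and vertical below 0.1 rad and linear speed of tin_b below 0.02 m/s and contact force between tin_b and box above 1.6 N and contact force between tin_b and the fingers below 0.05 N) or (x of tin_c in the frame of bay between -0.06 and 0.06 m and y of tin_c in the frame of bay between -0.06 and 0.06 m and z of tin_c in the frame of bay between -0.005 and 0.01 m and angle between tin_c's own z axis and vertical below 0.1 rad and linear speed of tin_c below 0.02 m/s and contact force between tin_c and box above 1.6 N and contact force between tin_c and the fingers below 0.05 N))), for 0.2 s.
2. the shutter is slid home over it, to within 5 mm of its end stop (value of joint shutter above 0.135 m), for 0.2 s.
At the end, for the whole second after the job is handed in: the tin with the silver stands flat (within 0.1 rad) on the floor of the bay, released and at rest; the shutter is within 5 mm of its closed end stop (joint above 0.135) and at rest; the two light tins stand flat (within 0.1 rad) on the bench, anywhere outside the box ((((x of tin_a in the frame of bay between -0.06 and 0.06 m and y of tin_a in the frame of bay between -0.06 and 0.06 m and z of tin_a in the frame of bay between -0.005 and 0.01 m and angle between tin_a's own z axis and vertical below 0.1 rad and linear speed of tin_a below 0.02 m/s and contact force between tin_a and box above 1.6 N and contact force between tin_a and the fingers below 0.05 N) and height (world z) of each of tin_b, tin_c below 0.004 m and angle between each of tin_b, tin_c's own z axis and vertical below 0.1 rad and linear speed of each of tin_b, tin_c below 0.02 m/s) or ((x of tin_b in the frame of bay between -0.06 and 0.06 m and y of tin_b in the frame of bay between -0.06 and 0.06 m and z of tin_b in the frame of bay between -0.005 and 0.01 m and angle between tin_b's own z axis and vertical below 0.1 rad and linear speed of tin_b below 0.02 m/s and contact force between tin_b and box above 1.6 N and contact force between tin_b and the fingers below 0.05 N) and height (world z) of each of tin_a, tin_c below 0.004 m and angle between each of tin_a, tin_c's own z axis and vertical below 0.1 rad and linear speed of each of tin_a, tin_c below 0.02 m/s) or ((x of tin_c in the frame of bay between -0.06 and 0.06 m and y of tin_c in the frame of bay between -0.06 and 0.06 m and z of tin_c in the frame of bay between -0.005 and 0.01 m and angle between tin_c's own z axis and vertical below 0.1 rad and linear speed of tin_c below 0.02 m/s and contact force between tin_c and box above 1.6 N and contact force between tin_c and the fingers below 0.05 N) and height (world z) of each of tin_a, tin_b below 0.004 m and angle between each of tin_a, tin_b's own z axis and vertical below 0.1 rad and linear speed of each of tin_a, tin_b below 0.02 m/s)) and value of joint shutter above 0.135 m and velocity of joint shutter below 0.005 m/s); the robot touches nothing.
It fails at once if a tin is tipped over (more than 0.7 rad) (angle between any of tin_a, tin_b, tin_c's own z axis and vertical above 0.7 rad).
It fails at once if a tin is dropped into the box (faster than 0.6 m/s within the bay) ((x of tin_a in the frame of bay between -0.06 and 0.06 m and y of tin_a in the frame of bay between -0.06 and 0.06 m and z of tin_a in the frame of bay below 0.03 m and linear speed of tin_a above 0.6 m/s) or (x of tin_b in the frame of bay between -0.06 and 0.06 m and y of tin_b in the frame of bay between -0.06 and 0.06 m and z of tin_b in the frame of bay below 0.03 m and linear speed of tin_b above 0.6 m/s) or (x of tin_c in the frame of bay between -0.06 and 0.06 m and y of tin_c in the frame of bay between -0.06 and 0.06 m and z of tin_c in the frame of bay below 0.03 m and linear speed of tin_c above 0.6 m/s)).
It fails at once if a bystander is moved more than 40 mm (distance of any of flux_jar, hammer, graver_1, graver_2, bench_block, pickle_bowl from where it was at the start of the episode above 0.04 m).
It also fails if it takes over 72 s, if anything falls off the work surface, if the arm or the gripper's body presses on something with over 40 N, if the wrist force passes 120 N, or if a joint passes its speed limit or range.

## Working session

There is one attempt and no reset: what is moved stays moved. The work goes in short steps, Python scripts to look and compute and a shell command to move; the robot and the scene stay as the last step left them, time stands still between calls to the robot, and variables do not carry over. Pictures are saved under pics/ and viewed, at most 10 in all, crops included, and the job is handed in when it is done.

```bash
mkdir -p pics; python3 - <<'E'
from plant import readout,cams
import cv2,numpy as np
print(readout.get_state())
for n in("top","side"):
    p,d=cams.capture(n);c=cams.camera_params(n);cv2.imwrite(f"pics/{n}0.png",p);np.savez(f"{n}0.npz",p=p,d=d,K=c["K"],E=c["extrinsics"])
    print(n,c)
E
```

```text
{'time_s': 0.0, 'qpos': array([ 1.2407434 ,  0.33388449,  0.03985089,  1.46625994, -0.01337124,
        1.3433042 , -0.05850686]), 'dq': array([-1.91978590e-03, -9.55797231e-04,  1.03973889e-03,  3.93909896e-04,
       -1.00091356e-03,  8.58874610e-05,  8.29804621e-07]), 'effort': array([ 5.42672242e-04, -6.58565140e+01,  1.36552870e+00, -4.05563629e+01,
        1.67617283e-02,  1.26564110e-02,  1.06233784e-05]), 'tcp_pos': array([ 0.14859801, -0.63232215,  0.23044358]), 'eef_rot': array([-3.11913707e+00, -3.61645143e-01,  4.85844685e-04]), 'wrist_force': array([0.12676158, 0.42889539, 0.02839821]), 'moment': array([-0.00128571, -0.01090062, -0.02985928]), 'finger_force': 0.0, 'finger_gap': 0.08545890346486831}
top {'K': array([[433.88328661,   0.        , 258.58766202],
       [  0.        , 433.88328661, 197.4202522 ],
       [  0.        ,   0.        ,   1.        ]]), 'extrinsics': array([[ 0.01974672, -0.98373617,  0.17853069,  0.36182828],
       [-0.99978025, -0.02068574, -0.00339955, -0.00812419],
       [ 0.0070373 , -0.17842433, -0.98392847,  1.33045273],
       [ 0.        ,  0.        ,  0.        ,  1.        ]])}
side {'K': array([[411.58060428,   0.        , 258.57031081],
       [  0.        , 411.58060428, 191.01297373],
       [  0.        ,   0.        ,   1.        ]]), 'extrinsics': array([[ 9.63629548e-01, -2.05074773e-01,  1.71354693e-01,
         3.81188635e-01],
       [-2.67241161e-01, -7.38253096e-01,  6.19325866e-01,
        -6.61971944e-01],
       [-5.04978540e-04, -6.42593732e-01, -7.66206918e-01,
         8.74215006e-01],
       [ 0.00000000e+00,  0.00000000e+00,  0.00000000e+00,
         1.00000000e+00]])}
```

View pics/top0.png

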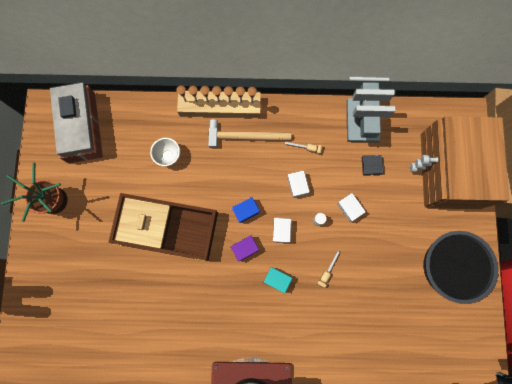

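View pics/side0.png

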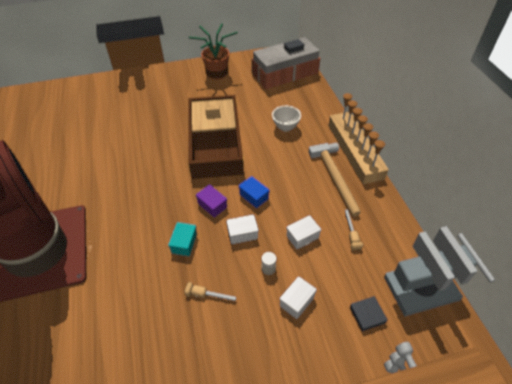

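The top view shows the white tins at (299,184), (282,231) and (351,208), with the jar at (321,219). The box is at (165,228) with its bay on the right (-y) and the pale shutter on the left, and the three coloured boxes are decoys. The side view agrees.

```bash
cat > h.py <<'E'
import numpy as np,cv2
from plant import readout,cams
from scipy.spatial.transform import Rotation as R
def ray(px,z,K,E):
    d=np.c_[np.asarray(px,float).reshape(-1,2),np.ones(np.size(px)//2)]@np.linalg.inv(K).T@E[:3,:3].T
    o=E[:3,3];return o+d*((z-o[2])/d[:,2])[:,None]
def rects(mask,z,K,E,amin=120):
    out=[]
    for c in cv2.findContours(mask.astype(np.uint8),cv2.RETR_EXTERNAL,cv2.CHAIN_APPROX_NONE)[0]:
        if cv2.contourArea(c)<amin: continue
        P=ray(c,z,K,E)[:,:2]; (cx,cy),(w,h),a=cv2.minAreaRect((P*1000).astype(np.float32))
        if w<h: w,h,a=h,w,a+90
        out.append((np.mean(c[:,0],0).round(),round(cx/1000,4),round(cy/1000,4),round(w),round(h),round((a+90)%180-90,1)))
    return out
def cloud(d,K,E):
    v,u=np.mgrid[:d.shape[0],:d.shape[1]]
    return (np.stack([u,v,np.ones_like(u)],-1)@np.linalg.inv(K).T*d[...,None])@E[:3,:3].T+E[:3,3]
E
python3 - <<'E'
from h import *
f=np.load("top0.npz");p,d,K,E=[f[k] for k in("p","d","K","E")]
hsv=cv2.cvtColor(p,cv2.COLOR_BGR2HSV);W=cloud(d,K,E);z=W[...,2]
near=(W[...,0]>.3)&(W[...,0]<.85)
print("tins");[print(r) for r in rects((hsv[...,1]<60)&(hsv[...,2]>150)&(z>.03)&(z<.06)&near,.04,K,E)]
for n,a,b,zz in(("deckplate",.056,.064,.06),("grip",.075,.095,.086),("box all",.055,.07,.062)):
    print(n);[print(r) for r in rects((z>a)&(z<b)&near&(W[...,1]>.05),zz,K,E,20)]
print("dark bay");[print(r) for r in rects((z<.02)&(z>.001)&(W[...,1]>.08)&(hsv[...,2]<90)&near,.006,K,E)]
print("all>15mm");[print(r) for r in rects((z>.015)&near,.03,K,E,60)]
E
```

```text
tins
(array([282., 230.]), 0.5002, -0.0829, 69, 51, 0.4)
(array([351., 207.]), 0.5732, -0.2929, 70, 52, 35.1)
(array([298., 183.]), 0.6436, -0.1316, 70, 51, 15.1)
(array([165., 152.]), 0.7337, 0.2796, 89, 86, -88.8)
deckplate
(array([207., 243.]), 0.455, 0.1377, 100, 18, -8.7)
(array([195., 208.]), 0.5584, 0.18, 133, 12, 80.2)
(array([139., 226.]), 0.5065, 0.3002, 228, 150, 81.0)
(array([ 82., 149.]), 0.725, 0.5262, 126, 59, -49.1)
(array([ 91., 121.]), 0.8202, 0.5065, 59, 9, 13.9)
grip
(array([140., 221.]), 0.5101, 0.3267, 44, 20, -8.7)
(array([ 38., 210.]), 0.5366, 0.6233, 56, 13, 78.0)
(array([ 56., 198.]), 0.5729, 0.5762, 66, 20, -7.3)
(array([ 44., 182.]), 0.6203, 0.6127, 53, 12, -88.8)
(array([ 71., 129.]), 0.7856, 0.5511, 151, 106, 11.6)
box all
(array([ 38., 206.]), 0.5504, 0.6366, 43, 22, 48.2)
(array([162., 226.]), 0.5014, 0.2681, 292, 150, 81.0)
(array([ 50., 197.]), 0.5802, 0.6043, 58, 39, -9.7)
(array([ 45., 185.]), 0.617, 0.6251, 34, 18, -57.1)
(array([ 85., 141.]), 0.7561, 0.5145, 167, 91, -27.2)
dark bay
(array([177., 226.]), 0.4958, 0.2232, 130, 87, -9.0)
all>15mm
(a
[... 255 characters left out ...]
 0.4)
(array([319., 219.]), 0.5362, -0.1972, 37, 34, -44.7)
(array([245., 209.]), 0.5595, 0.0265, 72, 54, -60.1)
(array([351., 207.]), 0.5735, -0.2934, 71, 57, 34.7)
(array([163., 227.]), 0.5039, 0.2731, 304, 156, 81.0)
(array([298., 183.]), 0.6442, -0.1319, 73, 54, 15.0)
(array([ 32., 193.]), 0.5922, 0.6761, 204, 155, 52.8)
(array([372., 164.]), 0.7104, -0.363, 59, 57, -88.8)
(array([315., 148.]), 0.7595, -0.182, 46, 27, 76.2)
(array([165., 152.]), 0.7363, 0.2819, 89, 89, -10.0)
(array([243., 135.]), 0.7816, 0.0243, 258, 90, 80.6)
(array([462., 164.]), 0.7248, -0.628, 299, 295, -89.9)
(array([369., 122.]), 0.844, -0.3609, 149, 118, 89.0)
(array([ 75., 133.]), 0.7966, 0.5621, 190, 135, 11.4)
```

```bash
cat > to.py <<'E'
import sys
from h import *
# usage: to.py x y z yaw_deg_of_closing_axis
def go(x,y,z,yaw):
    s=readout.get_state();M=R.from_rotvec(s["eef_rot"]).as_matrix()
    t=np.arctan2(M[1,1],M[0,1]);w=(np.radians(yaw)-t+np.pi/2)%np.pi-np.pi/2
    Y=np.array([np.cos(t+w),np.sin(t+w),0]);Z=np.array([0,0,-1.]);T=np.c_[np.cross(Y,Z),Y,Z]
    dp=np.array([x,y,z])-s["tcp_pos"]
    print("t",s["time_s"],"tcp",s["tcp_pos"].round(4),"yaw",np.degrees(t).round(1),"q7",s["qpos"][6].round(2))
    print("turn first (tool rotvec)",R.from_matrix(M.T@T).as_rotvec().round(4),"then slide",(T.T@dp).round(4))
    print("F",s["wrist_force"].round(2),"gap",round(s["finger_gap"],4),"ff",round(s["finger_force"],2))
if __name__=="__main__": go(*map(float,sys.argv[1:]))
E
python3 to.py .5732 -.2929 .1 125.1
```

```text
t 0.1 tcp [ 0.1485 -0.6324  0.2305] yaw -76.8 q7 -0.06
turn first (tool rotvec) [-1.500e-03 -2.000e-04 -3.819e-01] then slide [ 0.5426 -0.0336  0.1305]
F [ 0.82 -0.47 -0.49] gap 0.0857 ff 0.0
```

```bash
python3 -m handwheel '[{"slide":[0,0,0],"dr":[0,0,-0.13]},{"slide":[0,0,0],"dr":[0,0,-0.13]},{"slide":[0,0,0],"dr":[0,0,-0.122]},{"slide":[0.04,0,0],"dr":[0,0,0]},{"slide":[0.04,0,0],"dr":[0,0,0]},{"slide":[0.04,0,0],"dr":[0,0,0]},{"slide":[0.04,0,0],"dr":[0,0,0]},{"slide":[0.04,0,0],"dr":[0,0,0]}]' 100 40; python3 -m handwheel '[{"slide":[0.04,0,0],"dr":[0,0,0]},{"slide":[0.04,0,0],"dr":[0,0,0]},{"slide":[0.04,0,0],"dr":[0,0,0]},{"slide":[0.04,0,0],"dr":[0,0,0]},{"slide":[0.04,0,0],"dr":[0,0,0]},{"slide":[0.04,0,0],"dr":[0,0,0]},{"slide":[0.04,-0.015,0],"dr":[0,0,0]},{"slide":[0,0,0],"dr":[0,0,0]}]'; python3 to.py .5732 -.2929 .1 125.1
```

```text
time_s: 0.9
tcp_pos: [0.3133, -0.5165, 0.231]
eef_rot: [-2.995, -0.947, 0.0]
wrist_force: [0.3, -0.2, 0.2]
finger_gap: 0.0854
finger_force: 0.0
time_s: 1.7
tcp_pos: [0.5371, -0.337, 0.2308]
eef_rot: [-2.987, -0.961, -0.004]
wrist_force: [-0.2, 0.5, -0.3]
finger_gap: 0.0853
finger_force: 0.0
t 1.7 tcp [ 0.5371 -0.337   0.2308] yaw -54.3 q7 -0.52
turn first (tool rotvec) [-0.0025 -0.0034  0.0098] then slide [ 0.0549 -0.0153  0.1308]
F [-0.23  0.51 -0.35] gap 0.0853 ff 0.0
```

```bash
python3 -m handwheel '[{"slide":[0.03,-0.015,0.02],"dr":[0,0,0]},{"slide":[0.025,0,0.03],"dr":[0,0,0]},{"slide":[0,0,0.04],"dr":[0,0,0]},{"slide":[0,0,0.04],"dr":[0,0,0]},{"slide":[0,0,0],"dr":[0,0,0]},{"slide":[0,0,0],"dr":[0,0,0]}]'; python3 to.py .5732 -.2929 .008 125.1
```

```text
time_s: 2.3
tcp_pos: [0.5687, -0.3006, 0.1016]
eef_rot: [-2.994, -0.947, 0.001]
wrist_force: [0.2, -0.3, 2.4]
finger_gap: 0.0857
finger_force: 0.0
t 2.3 tcp [ 0.5687 -0.3006  0.1016] yaw -54.9 q7 -0.64
turn first (tool rotvec) [-0.0013  0.0006 -0.0001] then slide [ 0.0081 -0.0037  0.0936]
F [ 0.15 -0.29  2.41] gap 0.0857 ff 0.0
```

```bash
python3 -m handwheel '[{"slide":[0.008,-0.004,0],"dr":[0,0,0]},{"slide":[0,0,0.025],"dr":[0,0,0]},{"slide":[0,0,0.025],"dr":[0,0,0]},{"slide":[0,0,0.025],"dr":[0,0,0]},{"slide":[0,0,0.018],"dr":[0,0,0]},{"slide":[0,0,0],"dr":[0,0,0]},{"slide":[0,0,0],"dr":[0,0,0]}]'; python3 to.py .5732 -.2929 .008 125.1;  python3 -m handwheel '[{"slide":[0,0,0],"dr":[0,0,0]},{"slide":[0,0,0],"dr":[0,0,0]},{"slide":[0,0,0],"dr":[0,0,0]},{"slide":[0,0,0],"dr":[0,0,0]},{"slide":[0,0,0],"dr":[0,0,0]},{"slide":[0,0,0],"dr":[0,0,0]}]' 0 40;
```

```text
time_s: 3.0
tcp_pos: [0.5747, -0.2928, 0.0105]
eef_rot: [2.994, 0.947, 0.003]
wrist_force: [0.5, 0.9, 0.4]
finger_gap: 0.0851
finger_force: 0.0
t 3.0 tcp [ 0.5747 -0.2928  0.0105] yaw -54.9 q7 -0.68
turn first (tool rotvec) [ 0.0021 -0.0014  0.0003] then slide [-0.0013 -0.0008  0.0025]
F [0.5  0.9  0.45] gap 0.0851 ff 0.0
time_s: 3.6
tcp_pos: [0.5742, -0.293, 0.0098]
eef_rot: [2.994, 0.947, 0.002]
wrist_force: [-0.7, -0.3, 6.1]
finger_gap: 0.0495
finger_force: 42.4
```

```bash
python3 -m handwheel '[{"slide":[0,0,-0.01],"dr":[0,0,0]},{"slide":[0,0,-0.02],"dr":[0,0,0]},{"slide":[0,0,-0.02],"dr":[0,0,0]},{"slide":[0,0,0],"dr":[0,0,0]},{"slide":[0,0,0],"dr":[0,0,0]},{"slide":[0,0,0],"dr":[0,0,0]},{"slide":[0,0,0],"dr":[0,0,0]},{"slide":[0,0,0],"dr":[0,0,0]}]'; for i in 1 2 3; do python3 -m handwheel '[{"slide":[0,0,0],"dr":[0,0,0]}]' | grep force; done; python3 to.py .5732 -.2929 .008 125.1
```

```text
time_s: 4.4
tcp_pos: [0.5729, -0.2924, 0.0575]
eef_rot: [-2.994, -0.947, 0.001]
wrist_force: [0.3, -0.3, -1.0]
finger_gap: 0.0495
finger_force: 41.6
wrist_force: [-0.1, 0.3, -0.1]
finger_force: 41.6
wrist_force: [-0.2, 0.5, -0.8]
finger_force: 41.6
wrist_force: [-0.5, 0.7, -0.9]
finger_force: 41.6
t 4.7 tcp [ 0.5733 -0.2926  0.0582] yaw -54.9 q7 -0.66
turn first (tool rotvec) [-0.0002  0.      0.0002] then slide [-0.0003  0.0002  0.0502]
F [-0.46  0.68 -0.93] gap 0.0495 ff 41.64
```

Reading is about -0.7 N, so this tin is light. I'll put it back.

```bash
python3 -m handwheel '[{"slide":[0,0,0.02],"dr":[0,0,0]},{"slide":[0,0,0.018],"dr":[0,0,0]},{"slide":[0,0,0.006],"dr":[0,0,0]},{"slide":[0,0,0.004],"dr":[0,0,0]},{"slide":[0,0,0],"dr":[0,0,0]},{"slide":[0,0,0],"dr":[0,0,0]},{"slide":[0,0,0],"dr":[0,0,0]}]';  python3 -m handwheel '[{"slide":[0,0,0],"dr":[0,0,0]},{"slide":[0,0,0],"dr":[0,0,0]},{"slide":[0,0,0],"dr":[0,0,0]},{"slide":[0,0,0],"dr":[0,0,0]},{"slide":[0,0,0],"dr":[0,0,0]},{"slide":[0,0,-0.03],"dr":[0,0,0]},{"slide":[0,0,-0.03],"dr":[0,0,0]},{"slide":[0,0,-0.03],"dr":[0,0,0]}]' 100; python3 to.py .6436 -.1316 .1 105.1
```

```text
time_s: 5.4
tcp_pos: [0.5738, -0.2928, 0.011]
eef_rot: [2.995, 0.947, 0.001]
wrist_force: [-0.5, -0.1, 0.0]
finger_gap: 0.0496
finger_force: 41.6
time_s: 6.2
tcp_pos: [0.5731, -0.2925, 0.1012]
eef_rot: [-2.995, -0.948, 0.0]
wrist_force: [1.5, 0.2, 0.2]
finger_gap: 0.0854
finger_force: 0.0
t 6.2 tcp [ 0.5731 -0.2925  0.1012] yaw -54.9 q7 -0.65
turn first (tool rotvec) [-5.000e-04  2.000e-04  3.493e-01] then slide [ 0.1099 -0.1369  0.0012]
F [1.49 0.22 0.18] gap 0.0854 ff 0.0
```

```bash
python3 -m handwheel '[{"slide":[0,0,0],"dr":[0,0,0.12]},{"slide":[0,0,0],"dr":[0,0,0.12]},{"slide":[0,0,0],"dr":[0,0,0.109]},{"slide":[0.028,-0.034,0],"dr":[0,0,0]},{"slide":[0.028,-0.034,0],"dr":[0,0,0]},{"slide":[0.028,-0.034,0],"dr":[0,0,0]},{"slide":[0.026,-0.035,0],"dr":[0,0,0]},{"slide":[0,0,0],"dr":[0,0,0]}]'; python3 -m handwheel '[{"slide":[0,0,0],"dr":[0,0,0]},{"slide":[0,0,0],"dr":[0,0,0]}]' >/dev/null; python3 to.py .6436 -.1316 .009 105.1
```

```text
time_s: 7.0
tcp_pos: [0.646, -0.1224, 0.1005]
eef_rot: [-3.108, -0.428, -0.003]
wrist_force: [0.3, 0.7, -0.1]
finger_gap: 0.0855
finger_force: 0.0
t 7.2 tcp [ 0.6434 -0.1332  0.1002] yaw -75.0 q7 -1.27
turn first (tool rotvec) [ 0.0007  0.0007 -0.0011] then slide [ 0.0006 -0.0015  0.0912]
F [ 0.1  -0.33  0.37] gap 0.0857 ff 0.0
```

```bash
python3 -m handwheel '[{"slide":[0,-0.001,0.02],"dr":[0,0,0]},{"slide":[0,0,0.025],"dr":[0,0,0]},{"slide":[0,0,0.025],"dr":[0,0,0]},{"slide":[0,0,0.02],"dr":[0,0,0]},{"slide":[0,0,0],"dr":[0,0,0]},{"slide":[0,0,0],"dr":[0,0,0]}]'; python3 to.py .6436 -.1316 .009 105.1;  python3 -m handwheel '[{"slide":[0,0,0],"dr":[0,0,0]},{"slide":[0,0,0],"dr":[0,0,0]},{"slide":[0,0,0],"dr":[0,0,0]},{"slide":[0,0,0],"dr":[0,0,0]},{"slide":[0,0,0],"dr":[0,0,0]},{"slide":[0,0,0],"dr":[0,0,0]}]' 0 40; python3 -m handwheel '[{"slide":[0,0,-0.01],"dr":[0,0,0]},{"slide":[0,0,-0.02],"dr":[0,0,0]},{"slide":[0,0,-0.02],"dr":[0,0,0]},{"slide":[0,0,0],"dr":[0,0,0]},{"slide":[0,0,0],"dr":[0,0,0]},{"slide":[0,0,0],"dr":[0,0,0]},{"slide":[0,0,0],"dr":[0,0,0]},{"slide":[0,0,0],"dr":[0,0,0]}]'; for i in 1 2 3; do python3 -m handwheel '[{"slide":[0,0,0],"dr":[0,0,0]}]' | grep force; done
```

```text
time_s: 7.8
tcp_pos: [0.6433, -0.1321, 0.0107]
eef_rot: [3.114, 0.41, -0.001]
wrist_force: [0.6, 0.2, 0.2]
finger_gap: 0.0851
finger_force: 0.0
t 7.8 tcp [ 0.6433 -0.1321  0.0107] yaw -75.0 q7 -1.3
turn first (tool rotvec) [ 0.0002  0.0004 -0.0015] then slide [ 0.0005 -0.0004  0.0017]
F [0.62 0.17 0.19] gap 0.0851 ff 0.0
time_s: 8.4
tcp_pos: [0.6444, -0.131, 0.0117]
eef_rot: [3.114, 0.413, 0.003]
wrist_force: [-2.1, -0.4, 6.0]
finger_gap: 0.0496
finger_force: 42.6
time_s: 9.2
tcp_pos: [0.643, -0.1306, 0.0595]
eef_rot: [-3.114, -0.413, 0.002]
wrist_force: [0.4, -0.3, -0.7]
finger_gap: 0.0496
finger_force: 41.8
wrist_force: [0.6, -0.6, -1.2]
finger_force: 41.8
wrist_force: [-0.0, 0.1, -0.7]
finger_force: 41.8
wrist_force: [-0.1, 0.7, -1.1]
finger_force: 41.8
```

About -0.9 N: light too. Back down, then on to the third tin.

```bash
python3 -m handwheel '[{"slide":[0,0,0.02],"dr":[0,0,0]},{"slide":[0,0,0.018],"dr":[0,0,0]},{"slide":[0,0,0.006],"dr":[0,0,0]},{"slide":[0,0,0.004],"dr":[0,0,0]},{"slide":[0,0,0],"dr":[0,0,0]},{"slide":[0,0,0],"dr":[0,0,0]},{"slide":[0,0,0],"dr":[0,0,0]}]';  python3 -m handwheel '[{"slide":[0,0,0],"dr":[0,0,0]},{"slide":[0,0,0],"dr":[0,0,0]},{"slide":[0,0,0],"dr":[0,0,0]},{"slide":[0,0,0],"dr":[0,0,0]},{"slide":[0,0,0],"dr":[0,0,0]},{"slide":[0,0,-0.03],"dr":[0,0,0]},{"slide":[0,0,-0.03],"dr":[0,0,0]},{"slide":[0,0,-0.03],"dr":[0,0,0]}]' 100; python3 to.py .5002 -.0829 .1 90.4
```

```text
time_s: 10.2
tcp_pos: [0.6441, -0.1308, 0.0131]
eef_rot: [3.114, 0.413, 0.002]
wrist_force: [1.1, 0.9, -0.2]
finger_gap: 0.0497
finger_force: 41.8
time_s: 11.0
tcp_pos: [0.6434, -0.1306, 0.1032]
eef_rot: [-3.114, -0.413, 0.001]
wrist_force: [0.3, 0.2, 0.5]
finger_gap: 0.0856
finger_force: 0.0
t 11.0 tcp [ 0.6434 -0.1306  0.1032] yaw -74.9 q7 -1.27
turn first (tool rotvec) [-0.0003  0.0004  0.2569] then slide [-0.1428 -0.0487  0.0032]
F [0.35 0.18 0.52] gap 0.0856 ff 0.0
```

```bash
python3 -m handwheel '[{"slide":[0,0,0],"dr":[0,0,0.13]},{"slide":[0,0,0],"dr":[0,0,0.127]},{"slide":[-0.036,-0.012,0],"dr":[0,0,0]},{"slide":[-0.036,-0.012,0],"dr":[0,0,0]},{"slide":[-0.036,-0.012,0],"dr":[0,0,0]},{"slide":[-0.035,-0.012,0],"dr":[0,0,0]},{"slide":[0,0,0],"dr":[0,0,0]},{"slide":[0,0,0],"dr":[0,0,0]}]'; python3 -m handwheel '[{"slide":[0,0,0],"dr":[0,0,0]},{"slide":[0,0,0],"dr":[0,0,0]}]' >/dev/null; python3 to.py .5002 -.0829 .009 90.4
```

```text
time_s: 11.8
tcp_pos: [0.5, -0.0837, 0.1028]
eef_rot: [3.141, 0.011, 0.002]
wrist_force: [-0.0, -0.1, 0.6]
finger_gap: 0.0854
finger_force: 0.0
t 12.0 tcp [ 0.5011 -0.0839  0.1024] yaw -89.6 q7 -1.53
turn first (tool rotvec) [-0.0002 -0.0005 -0.0005] then slide [-0.0009 -0.001   0.0934]
F [-0.17 -0.31 -0.21] gap 0.0854 ff 0.0
```

```bash
python3 -m handwheel '[{"slide":[-0.001,-0.001,0.02],"dr":[0,0,0]},{"slide":[0,0,0.025],"dr":[0,0,0]},{"slide":[0,0,0.025],"dr":[0,0,0]},{"slide":[0,0,0.022],"dr":[0,0,0]},{"slide":[0,0,0],"dr":[0,0,0]},{"slide":[0,0,0],"dr":[0,0,0]}]'; python3 to.py .5002 -.0829 .009 90.4;  python3 -m handwheel '[{"slide":[0,0,0],"dr":[0,0,0]},{"slide":[0,0,0],"dr":[0,0,0]},{"slide":[0,0,0],"dr":[0,0,0]},{"slide":[0,0,0],"dr":[0,0,0]},{"slide":[0,0,0],"dr":[0,0,0]},{"slide":[0,0,0],"dr":[0,0,0]}]' 0 50; python3 -m handwheel '[{"slide":[0,0,-0.01],"dr":[0,0,0]},{"slide":[0,0,-0.02],"dr":[0,0,0]},{"slide":[0,0,-0.02],"dr":[0,0,0]},{"slide":[0,0,0],"dr":[0,0,0]},{"slide":[0,0,0],"dr":[0,0,0]},{"slide":[0,0,0],"dr":[0,0,0]},{"slide":[0,0,0],"dr":[0,0,0]},{"slide":[0,0,0],"dr":[0,0,0]}]'; for i in 1 2 3; do python3 -m handwheel '[{"slide":[0,0,0],"dr":[0,0,0]}]' | grep force; done
```

```text
time_s: 12.6
tcp_pos: [0.4995, -0.0827, 0.0104]
eef_rot: [-3.141, -0.01, 0.001]
wrist_force: [-0.2, 0.4, 0.3]
finger_gap: 0.0856
finger_force: 0.0
t 12.6 tcp [ 0.4995 -0.0827  0.0104] yaw -89.6 q7 -1.58
turn first (tool rotvec) [-0.0005  0.0007 -0.0003] then slide [0.0007 0.0002 0.0014]
F [-0.16  0.37  0.28] gap 0.0856 ff 0.0
time_s: 13.2
tcp_pos: [0.5002, -0.0828, 0.0117]
eef_rot: [3.141, 0.01, 0.003]
wrist_force: [-1.1, 0.1, 6.9]
finger_gap: 0.0495
finger_force: 51.2
time_s: 14.0
tcp_pos: [0.4987, -0.0826, 0.0596]
eef_rot: [-3.141, -0.011, 0.002]
wrist_force: [-0.4, 0.5, -3.1]
finger_gap: 0.0493
finger_force: 52.5
wrist_force: [0.1, 1.0, -2.6]
finger_force: 52.5
wrist_force: [-0.4, -0.1, -3.0]
finger_force: 52.5
wrist_force: [-0.1, 0.2, -2.7]
finger_force: 52.5
```

The third tin is the heavy one at about -2.9 N. I'll lift it and carry it to the bay.

```bash
python3 -m handwheel '[{"slide":[0,0,-0.03],"dr":[0,0,0]},{"slide":[0,0,-0.03],"dr":[0,0,0]},{"slide":[0,0,-0.03],"dr":[0,0,0]},{"slide":[0,0,0],"dr":[0,0,0.08]},{"slide":[0,0,0],"dr":[0,0,0.082]},{"slide":[0,0,0],"dr":[0,0,0]}]'; python3 to.py .4905 .199 .15 81
```

```text
time_s: 14.9
tcp_pos: [0.4992, -0.0827, 0.1505]
eef_rot: [3.132, -0.246, 0.001]
wrist_force: [-0.6, 0.1, -2.3]
finger_gap: 0.0491
finger_force: 54.4
t 14.9 tcp [ 0.4992 -0.0827  0.1505] yaw -99.0 q7 -1.68
turn first (tool rotvec) [ 0.0001 -0.0004  0.0005] then slide [-0.0527 -0.2769  0.0005]
F [-0.62  0.14 -2.34] gap 0.0491 ff 54.35
```

```bash
python3 - <<'E'
from h import *
p,d=cams.capture("top");c=cams.camera_params("top");K,E=c["K"],c["extrinsics"]
W=cloud(d,K,E);z=W[...,2];hsv=cv2.cvtColor(p,cv2.COLOR_BGR2HSV)
m=(z>.055)&(z<.07)&(W[...,0]>.35)&(W[...,0]<.68)&(W[...,1]>.08)&(W[...,1]<.45)
print("box",rects(m,.063,K,E))
m=(z<.02)&(W[...,0]>.38)&(W[...,0]<.6)&(W[...,1]>.1)&(W[...,1]<.27)&(hsv[...,2]<75)
print("bay floor",rects(m,.006,K,E))
E
```

```text
box [(array([162., 226.]), 0.5009, 0.268, 291, 151, 81.0)]
bay floor [(array([173., 228.]), 0.5006, 0.2488, 129, 36, -10.0)]
```

```bash
python3 -m handwheel '[{"slide":[-0.006,-0.034,0],"dr":[0,0,0]},{"slide":[-0.007,-0.035,0],"dr":[0,0,0]},{"slide":[-0.007,-0.035,0],"dr":[0,0,0]},{"slide":[-0.007,-0.035,0],"dr":[0,0,0]},{"slide":[-0.007,-0.035,0],"dr":[0,0,0]},{"slide":[-0.007,-0.035,0],"dr":[0,0,0]},{"slide":[-0.007,-0.035,0],"dr":[0,0,0]},{"slide":[-0.005,-0.032,0],"dr":[0,0,0]}]'; python3 -m handwheel '[{"slide":[0,0,0],"dr":[0,0,0]},{"slide":[0,0,0],"dr":[0,0,0]},{"slide":[0,0,0],"dr":[0,0,0]}]' >/dev/null; python3 to.py .4905 .199 .02 81
```

```text
time_s: 15.75
tcp_pos: [0.489, 0.1999, 0.1502]
eef_rot: [-3.132, 0.238, 0.001]
wrist_force: [0.3, -1.8, -2.8]
finger_gap: 0.0496
finger_force: 54.7
t 16.05 tcp [0.4896 0.1971 0.15  ] yaw -98.9 q7 -2.27
turn first (tool rotvec) [0.0007 0.0005 0.002 ] then slide [ 0.0006 -0.002   0.13  ]
F [-0.22 -0.31 -2.08] gap 0.0491 ff 54.86
```

```bash
python3 -m handwheel '[{"slide":[0,-0.002,0.02],"dr":[0,0,0]},{"slide":[0,0,0.025],"dr":[0,0,0]},{"slide":[0,0,0.025],"dr":[0,0,0]},{"slide":[0,0,0.025],"dr":[0,0,0]},{"slide":[0,0,0.02],"dr":[0,0,0]},{"slide":[0,0,0.008],"dr":[0,0,0]},{"slide":[0,0,0],"dr":[0,0,0]},{"slide":[0,0,0],"dr":[0,0,0]}]'; python3 -m handwheel '[{"slide":[0,0,0.003],"dr":[0,0,0]},{"slide":[0,0,0.002],"dr":[0,0,0]},{"slide":[0,0,0.002],"dr":[0,0,0]},{"slide":[0,0,0],"dr":[0,0,0]},{"slide":[0,0,0],"dr":[0,0,0]},{"slide":[0,0,0],"dr":[0,0,0]}]'
```

```text
time_s: 16.85
tcp_pos: [0.4905, 0.2, 0.0282]
eef_rot: [-3.132, 0.244, -0.001]
wrist_force: [0.0, -0.3, -3.2]
finger_gap: 0.0497
finger_force: 54.8
time_s: 17.45
tcp_pos: [0.4899, 0.2002, 0.0204]
eef_rot: [-3.132, 0.244, -0.0]
wrist_force: [0.3, -0.5, -2.9]
finger_gap: 0.0491
finger_force: 54.8
```

```bash
python3 -m handwheel '[{"slide":[0,0,0.002],"dr":[0,0,0]},{"slide":[0,0,0.001],"dr":[0,0,0]},{"slide":[0,0,0],"dr":[0,0,0]},{"slide":[0,0,0],"dr":[0,0,0]}]'
```

```text
time_s: 17.85
tcp_pos: [0.4899, 0.2002, 0.0178]
eef_rot: [3.132, -0.244, 0.0]
wrist_force: [-2.6, -0.2, 5.0]
finger_gap: 0.049
finger_force: 55.7
```

The tin has touched down on the floor. I'll release it and retract.

```bash
python3 -m handwheel '[{"slide":[0,0,0],"dr":[0,0,0]},{"slide":[0,0,0],"dr":[0,0,0]},{"slide":[0,0,0],"dr":[0,0,0]},{"slide":[0,0,0],"dr":[0,0,0]},{"slide":[0,0,0],"dr":[0,0,0]},{"slide":[0,0,0],"dr":[0,0,0]},{"slide":[0,0,0],"dr":[0,0,0]},{"slide":[0,0,0],"dr":[0,0,0]}]' 78;python3 -m handwheel '[{"slide":[0,0,-0.02],"dr":[0,0,0]},{"slide":[0,0,-0.03],"dr":[0,0,0]},{"slide":[0,0,-0.03],"dr":[0,0,0]},{"slide":[0,0,-0.03],"dr":[0,0,0]},{"slide":[0,0,-0.03],"dr":[0,0,0]},{"slide":[0,0,0],"dr":[0,0,0]},{"slide":[0,0,0],"dr":[0,0,0]}]'; python3 - <<'E'
from h import *
p,d=cams.capture("wrist");cv2.imwrite("pics/w1.png",p)
p,d=cams.capture("side");cv2.imwrite("pics/s1.png",p)
E
python3 to.py .5101 .3267 .068 81
```

```text
time_s: 18.65
tcp_pos: [0.4898, 0.2002, 0.0173]
eef_rot: [-3.132, 0.244, 0.0]
wrist_force: [0.4, 0.1, -0.7]
finger_gap: 0.0667
finger_force: 0.0
time_s: 19.35
tcp_pos: [0.4902, 0.2002, 0.1578]
eef_rot: [-3.132, 0.244, -0.002]
wrist_force: [0.2, -0.4, -0.7]
finger_gap: 0.0667
finger_force: 0.0
t 19.45 tcp [0.4893 0.1998 0.1563] yaw -98.9 q7 -2.28
turn first (tool rotvec) [0.0008 0.0013 0.0018] then slide [ 0.0007 -0.1286  0.0883]
F [ 0.03 -0.19 -0.73] gap 0.0665 ff 0.0
```

View pics/w1.png

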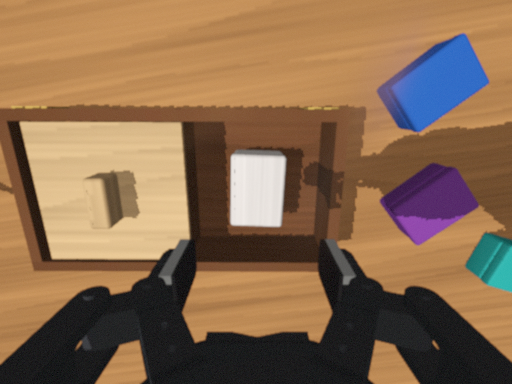

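View pics/s1.png

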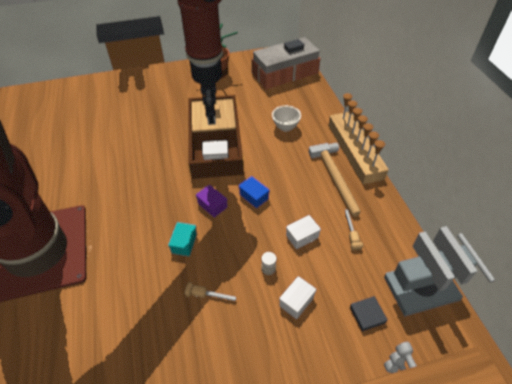

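The wrist view shows the tin flat in the bay at (258,188) and the shutter grip at (103,200). The side view agrees, and both light tins are upright. Next I'll move over the grip.

```bash
python3 -m handwheel '[{"slide":[0,-0.032,0],"dr":[0,0,0]},{"slide":[0,-0.032,0],"dr":[0,0,0]},{"slide":[0,-0.032,0],"dr":[0,0,0]},{"slide":[0,-0.032,0],"dr":[0,0,0]},{"slide":[0,0,0],"dr":[0,0,0]},{"slide":[0,0,0],"dr":[0,0,0]},{"slide":[0,0,0],"dr":[0,0,0]}]'; python3 to.py .5101 .3267 .068 81
```

```text
time_s: 20.15
tcp_pos: [0.5095, 0.3253, 0.1563]
eef_rot: [3.131, -0.245, -0.002]
wrist_force: [0.1, 0.5, -0.3]
finger_gap: 0.0668
finger_force: 0.0
t 20.15 tcp [0.5095 0.3253 0.1563] yaw -98.9 q7 -2.51
turn first (tool rotvec) [0.0015 0.0011 0.001 ] then slide [ 0.0004 -0.0014  0.0883]
F [ 0.09  0.47 -0.32] gap 0.0668 ff 0.0
```

```bash
python3 -m handwheel '[{"slide":[0,-0.001,0.025],"dr":[0,0,0]},{"slide":[0,0,0.025],"dr":[0,0,0]},{"slide":[0,0,0.02],"dr":[0,0,0]},{"slide":[0,0,0.016],"dr":[0,0,0]},{"slide":[0,0,0],"dr":[0,0,0]},{"slide":[0,0,0],"dr":[0,0,0]},{"slide":[0,0,0],"dr":[0,0,0]}]'; python3 -m handwheel '[{"slide":[0,0,0],"dr":[0,0,0]},{"slide":[0,0,0],"dr":[0,0,0]},{"slide":[0,0,0],"dr":[0,0,0]},{"slide":[0,0,0],"dr":[0,0,0]},{"slide":[0,0,0],"dr":[0,0,0]},{"slide":[0,0,0],"dr":[0,0,0]},{"slide":[0,0,0],"dr":[0,0,0]},{"slide":[0,0,0],"dr":[0,0,0]}]' 0 30; python3 to.py .4904 .1988 .07 81
```

```text
time_s: 20.85
tcp_pos: [0.5105, 0.3279, 0.0726]
eef_rot: [-3.131, 0.244, -0.002]
wrist_force: [0.5, 0.0, 0.5]
finger_gap: 0.0667
finger_force: 0.0
time_s: 21.65
tcp_pos: [0.51, 0.3279, 0.0719]
eef_rot: [-3.132, 0.243, -0.001]
wrist_force: [-1.5, -0.2, 6.0]
finger_gap: 0.0171
finger_force: 31.1
t 21.65 tcp [0.51   0.3279 0.0719] yaw -98.9 q7 -2.56
turn first (tool rotvec) [-0.0006 -0.0005  0.002 ] then slide [0.0009 0.1306 0.0019]
F [-1.46 -0.22  6.02] gap 0.0171 ff 31.05
```

```bash
python3 -m handwheel '[{"slide":[0,0.015,0],"dr":[0,0,0]},{"slide":[0,0.02,0],"dr":[0,0,0]},{"slide":[0,0.02,0],"dr":[0,0,0]},{"slide":[0,0.02,0],"dr":[0,0,0]},{"slide":[0,0.02,0],"dr":[0,0,0]},{"slide":[0,0.02,0],"dr":[0,0,0]},{"slide":[0,0.01,0],"dr":[0,0,0]},{"slide":[0,0,0],"dr":[0,0,0]}]'; python3 -m handwheel '[{"slide":[0,0,0],"dr":[0,0,0]},{"slide":[0,0,0],"dr":[0,0,0]},{"slide":[0,0.002,0],"dr":[0,0,0]},{"slide":[0,0,0],"dr":[0,0,0]},{"slide":[0,0,0],"dr":[0,0,0]}]'; python3 to.py .4904 .1988 .07 81
```

```text
time_s: 22.45
tcp_pos: [0.4899, 0.2026, 0.0718]
eef_rot: [3.131, -0.246, -0.001]
wrist_force: [-4.8, -0.8, 9.4]
finger_gap: 0.0172
finger_force: 33.3
time_s: 22.95
tcp_pos: [0.4899, 0.2025, 0.0718]
eef_rot: [-3.132, 0.243, 0.0]
wrist_force: [-3.7, 0.8, 8.6]
finger_gap: 0.0171
finger_force: 33.2
t 22.95 tcp [0.4899 0.2025 0.0718] yaw -98.9 q7 -2.34
turn first (tool rotvec) [-0.0003  0.0002  0.002 ] then slide [0.0011 0.0035 0.0018]
F [-3.71  0.82  8.57] gap 0.0171 ff 33.17
```

```bash
python3 -m handwheel '[{"slide":[0,0.002,0],"dr":[0,0,0]},{"slide":[0,0.002,0],"dr":[0,0,0]},{"slide":[0,0,0],"dr":[0,0,0]},{"slide":[0,0,0],"dr":[0,0,0]}]'; python3 -m handwheel '[{"slide":[0,0.002,0],"dr":[0,0,0]},{"slide":[0,0.001,0],"dr":[0,0,0]},{"slide":[0,0,0],"dr":[0,0,0]},{"slide":[0,0,0],"dr":[0,0,0]}]'
```

```text
time_s: 23.35
tcp_pos: [0.4895, 0.2003, 0.0719]
eef_rot: [-3.129, 0.241, -0.001]
wrist_force: [-1.2, 7.6, 2.5]
finger_gap: 0.0169
finger_force: 32.5
time_s: 23.75
tcp_pos: [0.4895, 0.2002, 0.0719]
eef_rot: [-3.125, 0.238, -0.004]
wrist_force: [3.9, 17.9, -5.1]
finger_gap: 0.0171
finger_force: 31.6
```

The wrist force is rising with no further motion, so the shutter is at its end stop. I'll ease back, release, retract and check.

```bash
python3 -m handwheel '[{"slide":[0,-0.002,0],"dr":[0,0,0]},{"slide":[0,0,0],"dr":[0,0,0]},{"slide":[0,0,0],"dr":[0,0,0]},{"slide":[0,0,0],"dr":[0,0,0]}]'; python3 -m handwheel '[{"slide":[0,0,0],"dr":[0,0,0]},{"slide":[0,0,0],"dr":[0,0,0]},{"slide":[0,0,0],"dr":[0,0,0]},{"slide":[0,0,0],"dr":[0,0,0]},{"slide":[0,0,0],"dr":[0,0,0]},{"slide":[0,0,-0.02],"dr":[0,0,0]},{"slide":[0,0,-0.03],"dr":[0,0,0]},{"slide":[0,0,-0.03],"dr":[0,0,0]}]' 60; python3 -m handwheel '[{"slide":[0,0,-0.03],"dr":[0,0,0]},{"slide":[0,-0.03,-0.03],"dr":[0,0,0]},{"slide":[0,-0.03,0],"dr":[0,0,0]},{"slide":[0,-0.03,0],"dr":[0,0,0]},{"slide":[0,0,0],"dr":[0,0,0]},{"slide":[0,0,0],"dr":[0,0,0]}]'; python3 - <<'E'
from h import *
p,d=cams.capture("wrist");cv2.imwrite("pics/w2.png",p)
p,d=cams.capture("side");cv2.imwrite("pics/s2.png",p)
c=cams.camera_params("side");K,E=c["K"],c["extrinsics"];W=cloud(d,K,E);z=W[...,2]
m=(z>.08)&(z<.092)&(abs(W[...,0]-.49)<.05)&(abs(W[...,1]-.2)<.06)
print(rects(m,.086,K,E,10), W[m].mean(0))
E
python3 to.py .5 .2 .2 81
```

```text
time_s: 24.15
tcp_pos: [0.4895, 0.2003, 0.0719]
eef_rot: [-3.128, 0.24, -0.002]
wrist_force: [0.6, 9.6, 0.4]
finger_gap: 0.017
finger_force: 32.3
time_s: 24.95
tcp_pos: [0.489, 0.197, 0.152]
eef_rot: [3.132, -0.244, -0.002]
wrist_force: [0.4, 0.5, -0.2]
finger_gap: 0.0515
finger_force: 0.0
time_s: 25.55
tcp_pos: [0.503, 0.2864, 0.211]
eef_rot: [3.132, -0.242, -0.001]
wrist_force: [0.5, -1.4, -0.6]
finger_gap: 0.0509
finger_force: 0.0
[(array([214., 138.]), 0.4879, 0.1962, 43, 22, -8.6)] [0.487871   0.19737459 0.08484747]
t 25.65 tcp [0.5034 0.2849 0.211 ] yaw -99.0 q7 -2.43
turn first (tool rotvec) [0.0009 0.0002 0.0008] then slide [0.0099 0.0844 0.011 ]
F [ 0.62  0.39 -0.78] gap 0.0514 ff 0.0
```

View pics/w2.png

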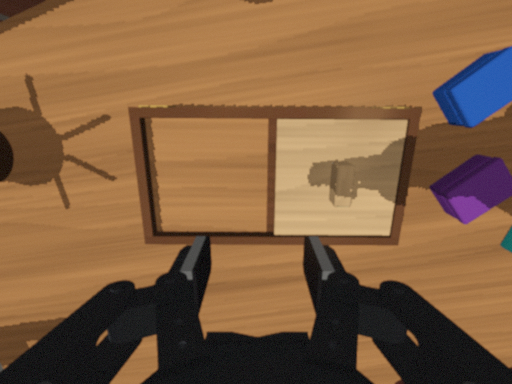

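View pics/s2.png

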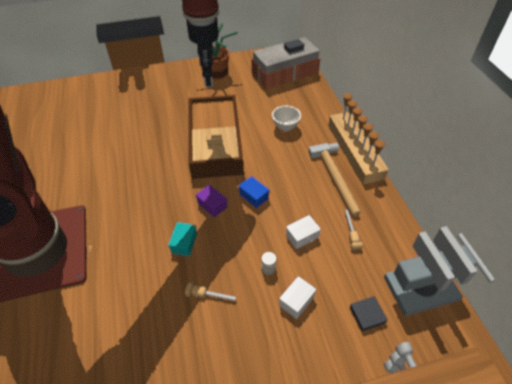

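The wrist view shows the shutter, (275–408, 118–240), flush against the bay's far wall. The measured grip centre is within about 3 mm of the bay centre. In the side view the light tins stand upright at (303,233) and (298,298), and the other objects look undisturbed.

```bash
python3 -c "
from plant import job;print(job.job_done())"
```

```text
the job is handed in; nothing more can be done
None
```

I handed the job in at about 26 s: the heavy tin (about 2.9 N on lifting) stands flat in the bay with the shutter at its end stop, and both light tins stand upright on the bench; no verdict came back.

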